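Cap the saxophone mouthpiece

ROBOT

A 7-joint arm with a two-finger parallel gripper is mounted at the origin on the work surface. World frame = base frame: x ahead of the robot, y to its left, z up, the work surface at z = 0. Lengths are in mm, angles in rad, forces in N, time in s.
With the tool pointing down it reaches from about 400 to 875 mm from the base axis. Payload 4.4 kg.
Tool frame: the origin (TCP) lies between the finger pads; the fingertips stand 17 mm ahead of it and the grasp point (between the pads) lies 2 mm behind it; z points along the fingers, y is the line along which they close (so a half turn about z gives the same grasp; the last joint's range is limited). The gripper opens to 85 mm and grips with 20 to 120 N. Pads are 22 mm wide; open, the fingers measure 114 mm over their backs; the gripper's body (76 mm by 85 mm) begins 54 mm behind the grasp point. The pads swing forward as they close: fully open they stand 13 mm farther back than shut.
Start: joints at [1.08, 0.628, 0.038, 1.517, -0.027, 0.996, -0.02], TCP at [267.918, -592.231, 248.313] pointing down, gripper open.
Joint ranges: [-3.06, 3.06], [-0.37, 2.12], [-1.25, 1.32], [0.18, 2.47], [-1.1, 4.24], [0.23, 1.98], [-2.94, 2.94]. Speed limits (rad/s): [2.57, 2.57, 3.14, 3.14, 3.14, 3.14, 3.14].

INTERFACE

Orientations are given as [roll, pitch, yaw] about the fixed x, y, z axes, in that order (R = Rz(yaw) Ry(pitch) Rx(roll)).
In Python, from cell import sensors, get_image, ctrl gives the robot as it stands.
- The arm moves only by the tool send_rows, never from a script. Its argument "series" is a list of rows, each a list of 3 entries, a list of its own where there are three numbers: the finger opening in mm, from 0 to 85.4, then the shift along the world's x, y, z in units of 60 mm (1.0 is 60 mm), then the turn, a rotation vector about the world's x, y, z in units of 5 degrees (1.0 is 5 degrees). A call has 1 to 8 rows; each row shifts and turns the commanded pose from where the row before left it; what a row does not reach is not made up. A row lasts 1/8 s, in which the tool goes at most 62.5 mm and 10.7 degrees, less where a joint would pass 70% of its speed; a pose out of reach is approached as far as the arm can. A call is refused whole if a number of a shift passes 1 or a number of a turn 1, either way. A call with a gripper value outside its range is refused whole. The fingers move at their own pace and stop on an object; the grip force is fixed at half the most. Time passes only in rows, so rows that do not move let the fingers close. It gives the time, the measured TCP pose, the force, the opening and the grip force at its end, in the units of the state.
- sensors.read_state(): the state, without advancing time (a new reading comes with each control period).
- get_image(name): name is "side" or "top"; returns a dict with "img" (400x640x3 uint8, red, green, blue), "depth" (400x640 float32, mm along the optical axis (not along the pixel's ray), 0 where there is no reading), "vfov" (degrees; the focal length in pixels is half the picture's height over the tangent of half this angle, whatever the lens; pixels are square), "cx", "cy" (the principal point, pixels), "world_to_cam" (4x4, takes a point from world to camera coordinates). Camera axes: x right, y down, z forward; pixel columns grow to the right and rows downward; lengths in mm; the calibration is good to about 2 mm. A picture is of the moment at which its call begins.
- ctrl.finish_job(): hands the job in; it is judged then, once.
The state is a dict: "clock": time; "qpos": joint angles; "qd": joint speeds; "tau": joint torques, N m; "eef_pos": TCP position; "tool_rot": TCP orientation; "force": force on the tool from outside, world axes, zero at the start; "torque": the same for the moment, N m; "width": finger opening in mm; "gripper_force": force on a finger pad.
Only numpy, scipy, OpenCV 4.12 (cv2) and the standard library are available. Lean on these libraries where they do the work, as an engineer would, in place of code of your own. Each camera call takes 0.05 s, during which the arm holds its last target. There are 200 camera calls.

TASK

The saxophone neck in the bench vise has just had a new reed fitted. Pick up the cap that belongs to its mouthpiece (the larger of the two caps lying on the bench), bring it in along the tilted mouthpiece, slip it over the reed without knocking the reed, and press it on until it has clicked over the ligature's springs and its rim rests against the ligature's collar. Press gently: the mouthpiece must not be shoved along its cork, because its place there is the tuning. Leave the smaller cap, the screwdriver and the grease pot where they are.

Things in the scene. Friction and masses are not known exactly. Their poses are not given: they have to be found in the camera images.
- cap: The mouthpiece cap: stiff black plastic tube lying on its side, 40 mm across, 80 mm long, 40 g, open at one end. Outside: 12 narrow flats, 40 mm across flats, straight for 54 mm from the mouth, then tapering to 33 mm at the closed end. Origin under mid-length; x from mouth to closed end, z up as it lies; its centre line is at z = 20 mm, its mouth at x = -40 mm.
- cap_mouth (a point): Centre of the cap's open mouth, in the plane of its rim, on its centre line; axes as cap. The mouth has a lip 3 mm long with 33 mm clear width; behind it the cap is 36 mm wide inside, narrowing to 29 mm near the end, 77 mm deep. On the mouthpiece its x axis and the mouthpiece's x axis are one line and point the same way.
- mouthpiece: Black saxophone mouthpiece on the neck's cork, 98 mm long, 25 mm across. Origin on its centre line at the cork end; x along the centre line to the tip, rising 9 to 24 degrees (differs each time), z its upper side. Clamped round it is the steel ligature. Pushed or pulled along x with more than about 20 N the mouthpiece slides on its cork; the neck and vise do not give.
- tip (a point): Tip of the mouthpiece's beak: 98 mm along the mouthpiece's x, 9 mm below its centre line, 15 mm wide; axes as mouthpiece. The beak narrows from 25 mm at 58 mm along x to this tip. The ligature's place is not measured: the front face of its collar (37 mm across, 4 mm thick), where the cap's rim must come to rest, is 26 to 42 mm along x, different each time.
- reed: The pale cane reed under the mouthpiece, fragile; listed with the mouthpiece's origin and axes. 13 mm wide, from 47 to 99 mm along x, at z = -11.4 to -9.2 mm. A cap coming in straight along the centre line clears it by 2 mm or more.
- spring0 (a joint): Leaf spring on the upper right (+z, -y) of the ligature: how far it is pressed in, m. 0 free; about 0.002 while the cap's lip rides over it; 0.0003 to 0.001 once the cap is home. The ligature's band is 28 mm across and reaches 25 mm in front of the collar; the springs' crests are 7 mm in front of it and stand out to 38 mm across.
- spring1 (a joint): Leaf spring on the lower right (-z, -y) of the ligature: how far it is pressed in, m. 0 free; about 0.002 while the cap's lip rides over it; 0.0003 to 0.001 once the cap is home. The lip meets the springs with the rim 12 mm from the collar; riding over takes 6 to 10 N along the axis, until 8 mm from it.
- spring2 (a joint): Leaf spring on the lower left (-z, +y) of the ligature: how far it is pressed in, m. 0 free; about 0.002 while the cap's lip rides over it; 0.0003 to 0.001 once the cap is home. From 8 to 4 mm before the collar the push falls away; then comes the click: the springs draw the cap the last 3 mm onto the collar with 4 to 7 N.
- spring3 (a joint): Leaf spring on the upper left (+z, +y) of the ligature: how far it is pressed in, m. 0 free; about 0.002 while the cap's lip rides over it; 0.0003 to 0.001 once the cap is home. Once the rim is on the collar the push rises steeply: stop between 12 and 17 N.
- vise: Grey tilting bench vise, fixed, holding the brass neck. Origin on the bench under the middle of its round base (132 mm across), z up. The neck rises from it and bends over towards the vise's x direction, with the mouthpiece beyond; nothing of it is higher than 35 mm above the mouthpiece's centre line.
- small_cap: A clarinet cap, black, 28 mm across, 58 mm long, lying on its side 110 to 260 mm from the larger one: too small, not to be used. Origin under mid-length, x along it.
- screwdriver: A screwdriver lying flat on the bench, not to be disturbed. Origin under its middle, x along it.
- grease_pot: A small white pot of cork grease, 48 mm across, 42 mm high, standing, not to be disturbed. Origin under its centre.

How it is judged (in metres and radians):
At the end, for the whole second after the job is handed in: The larger cap is on the mouthpiece, clicked home: behind its lip all four leaf springs stand 0.1 to 1.5 mm in (rim within 1.5 mm of the collar), rim 24.5 to 43.5 mm along the mouthpiece; centre lines within 2.5 mm and 3.4 degrees; cap at rest; mouthpiece within 1.5 mm of where it was (value of joint spring0 between 0.0001 and 0.0015 m and value of joint spring1 between 0.0001 and 0.0015 m and value of joint spring2 between 0.0001 and 0.0015 m and value of joint spring3 between 0.0001 and 0.0015 m and y of cap_mouth in the frame of mouthpiece between -0.0025 and 0.0025 m and z of cap_mouth in the frame of mouthpiece between -0.0025 and 0.0025 m and angle between the x axis of cap and the x axis of mouthpiece, either way round below 0.06 rad and distance of mouthpiece from where it was at the start of the episode below 0.0015 m and linear speed of cap below 0.01 m/s and x of cap_mouth in the frame of mouthpiece between 0.0245 and 0.0435 m); the robot touches nothing.
It fails at once if the cap or the robot knocks the reed with more than 3 N (contact force between any of cap, the arm and reed above 3 N).
It fails at once if the mouthpiece is shoved more than 1.5 mm from its place (distance of mouthpiece from where it was at the start of the episode above 0.0015 m).
It fails at once if the small cap is displaced by more than 20 mm (distance of small_cap from where it was at the start of the episode above 0.02 m).
It fails at once if the screwdriver is displaced by more than 20 mm (distance of screwdriver from where it was at the start of the episode above 0.02 m).
It fails at once if the grease pot is displaced by more than 20 mm (distance of grease_pot from where it was at the start of the episode above 0.02 m).
It also fails if it takes over 42 s, if anything falls off the work surface, if the arm or the gripper's body presses on something with over 40 N, if the wrist force passes 120 N, or if a joint passes its speed limit or range.

## Working session

There is one attempt and no reset: what is moved stays moved. The work goes in short steps, Python scripts to look and compute and a tool call to move; the robot and the scene stay as the last step left them, time stands still between calls to the robot, and variables do not carry over. Pictures are saved under pics/ and viewed, at most 10 in all, crops included, and the job is handed in when it is done.

Besides the shell and the picture viewer there is one more tool, called by a JSON object that holds its "op" and its "data", one argument or row to a line. send_rows: Moves the arm, as the interface text tells. Its arguments: {"type":"object","properties":{"series":{"type":"array"}},"required":["series"]}

```bash
ls; mkdir -p pics; cat > h.py <<'E'
import numpy as np, cv2
from cell import sensors,get_image,ctrl
def shot(n):
    d=get_image(n); f=200/np.tan(np.radians(d["vfov"])/2)
    T=np.linalg.inv(d["world_to_cam"]); v,u=np.mgrid[:400,:640]
    z=d["depth"]; P=np.stack([(u-d["cx"])/f*z,(v-d["cy"])/f*z,z],-1)
    W=P@T[:3,:3].T+T[:3,3]; W[z<=0]=np.nan
    return d,W,f
E
python3 - <<'E'
from h import *
ims=[]
for n in("side","top"):
    d,W,f=shot(n); np.savez(n,W=W,img=d["img"],T=d["world_to_cam"],f=f,c=[d["cx"],d["cy"]])
    cv2.imwrite(f"pics/{n}0.png",d["img"][:,:,::-1])
    print(n,f,d["cx"],d["cy"],np.linalg.inv(d["world_to_cam"]).round(3).tolist())
print(sensors.read_state())
E
```

```text
pics
side 472.46596416156257 322.2290683523633 202.20605070830817 [[-0.983, -0.113, 0.146, 392.15], [-0.185, 0.6, -0.778, 1074.973], [0.0, -0.792, -0.61, 927.949], [0.0, 0.0, 0.0, 1.0]]
top 481.51387963934013 321.75125360169613 194.74294828053712 [[-0.041, -0.978, 0.202, 345.323], [-0.999, 0.041, -0.003, 43.299], [-0.006, -0.202, -0.979, 1248.709], [0.0, 0.0, 0.0, 1.0]]
{'clock': 0.1, 'qpos': array([ 1.08018654,  0.62925365,  0.03846418,  1.51827928, -0.02701238,
        0.99630493, -0.02002174]), 'qd': array([-6.81081883e-04, -3.02276042e-03, -6.18791914e-04, -5.48562427e-04,
       -1.41511992e-03,  2.66356820e-03,  4.37378938e-05]), 'tau': array([ 2.61150766e-03, -5.64525640e+01,  1.23004429e+00, -1.93971330e+01,
        1.12019404e-02,  5.38170090e-03,  2.68527195e-06]), 'eef_pos': array([ 267.6945243 , -591.72576118,  247.47775859]), 'tool_rot': array([-3.13986599e+00,  1.88339807e-05,  4.24765353e-01]), 'force': array([0.24154419, 0.14200926, 0.8649212 ]), 'torque': array([-0.04894086,  0.007057  ,  0.00881644]), 'gripper_force': 0.0, 'width': 85.45699649156121}
```

View pics/side0.png

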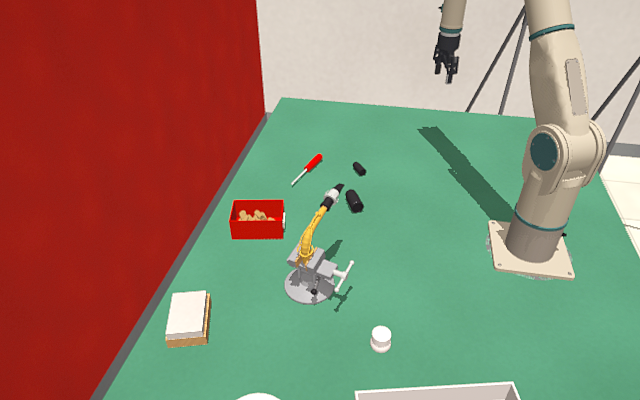

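View pics/top0.png

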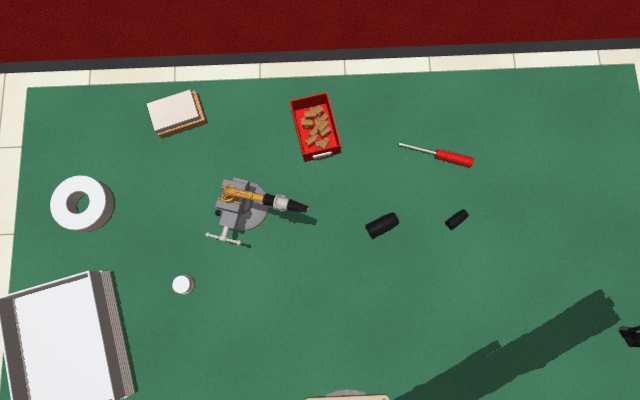

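The side view shows the vise at (310,280), the mouthpiece tip at (340,186), the large cap at (355,200) and the small cap at (359,169). In the top view the mouthpiece runs from (265,199) to (307,208), the cap is at (382,225), the small cap at (457,219), the screwdriver at (437,155) and the pot at (182,285). I'll zoom in and measure.

```bash
python3 - <<'E'
from h import *
t=np.load("top.npz");s=np.load("side.npz")
def c(a,u,v,w,h): return cv2.resize(a["img"][v:v+h,u:u+w,::-1],(400,300),interpolation=cv2.INTER_CUBIC)
o=np.vstack([np.hstack([c(t,240,170,80,60),c(t,352,204,60,45)]),np.hstack([c(s,300,175,60,45),c(s,335,180,40,30)])])
cv2.imwrite("pics/crop1.png",o)
W=t["W"]
for nm,(u0,u1,v0,v1),zmin in(("cap",(355,410,205,245),8),("small",(440,475,205,235),8),("pot",(165,200,270,300),20)):
    P=W[v0:v1,u0:u1].reshape(-1,3); P=P[P[:,2]>zmin]; 
    m=P.mean(0); U,S,V=np.linalg.svd((P-m)[:,:2],full_matrices=False)
    q=(P-m)[:,:2]@V.T
    print(nm,len(P),m.round(1),V[0].round(3),q.min(0).round(1),q.max(0).round(1),P[:,2].max().round(1))
    if nm=="cap":
        for a in range(-45,45,10):
            k=(q[:,0]>=a)&(q[:,0]<a+10)
            if k.any(): print(a,np.ptp(q[k,1]).round(1),(q[k,1].min()+q[k,1].max()).round(1)/2,P[k,2].max().round(1))
# mouthpiece
for nm,a,(u0,u1,v0,v1) in(("top",t,(262,312,185,220)),("side",s,(325,347,178,215))):
    P=a["W"][v0:v1,u0:u1].reshape(-1,3); P=P[P[:,2]>120]
    m=P.mean(0);V=np.linalg.svd(P-m,full_matrices=False)[2]
    if V[0][1]>0:V[0]*=-1
    q=(P-m)@V[0]; print(nm,len(P),m.round(1),V.round(3).tolist(),q.min().round(1),q.max().round(1))
    n=np.cross([0,0,1],V[0]);n/=np.linalg.norm(n)
    for b in np.arange(-60,70,6):
        k=(q>=b)&(q<b+6)
        if k.any(): pp=P[k];l=(pp-m)@n; print(b,k.sum(),pp.mean(0).round(1),"lat",l.min().round(1),l.max().round(1),"z",pp[:,2].min().round(1),pp[:,2].max().round(1))
E
```

```text
cap 483 [ 513.7 -109.8   35.4] [-0.402  0.916] [-42.  -49.2] [38.4 42.9] 46.2
-45 67.3 -15.6 39.8
-35 51.5 -6.3 42.8
-25 38.3 1.05 43.2
-15 39.0 1.15 44.2
-5 38.3 1.2 45.1
5 61.5 12.15 44.5
15 39.3 0.25 44.2
25 38.0 -0.45 46.2
35 40.3 0.6 43.5
small 235 [ 522.1 -303.4   24.9] [-0.576  0.818] [-31.1 -14.5] [27.  29.3] 37.2
pot 271 [384.9 395.5  41.4] [0.111 0.994] [-20.3 -20.4] [23.2 21.4] 50.1
top 527 [544.2 126.6 217.9] [[-0.287, -0.956, 0.056], [0.925, -0.261, 0.276], [-0.25, 0.131, 0.959]] -50.5 54.3
-54 4 [563.  171.9 208.1] lat 1.0 7.5 z 204.9 211.2
-48 23 [556.7 169.1 211.8] lat -11.2 13.5 z 203.2 217.6
-42 33 [555.8 164.  212.2] lat -10.5 14.2 z 202.6 219.7
-36 30 [554.1 157.9 213.3] lat -10.4 12.6 z 205.3 219.4
-30 27 [552.1 152.4 214.1] lat -10.0 12.5 z 203.4 218.5
-24 25 [550.7 146.7 219.1] lat -12.4 14.3 z 208.5 226.2
-18 51 [548.1 141.2 218.3] lat -16.4 19.5 z 198.3 227.0
-12 38 [546.9 135.3 220.3] lat -14.0 17.3 z 200.5 225.1
-6 43 [544.7 129.9 219.1] lat -14.2 16.1 z 193.6 228.1
0 40 [542.3 124.4 221.6] lat -12.9 13.5 z 201.3 228.4
6 30 [542.  118.2 222.1] lat -11.3 14.
[... 872 characters left out ...]
.9 218.2
-12 56 [544.4 145.  214.5] lat -13.3 17.6 z 191.2 224.1
-6 14 [543.7 139.8 213. ] lat -11.2 20.2 z 187.9 224.1
0 23 [542.9 133.7 218. ] lat -10.7 18.8 z 194.5 224.3
6 23 [540.  128.2 216.7] lat -9.7 19.8 z 195.2 224.9
12 16 [540.4 122.1 219.1] lat -9.6 16.2 z 208.9 223.3
18 16 [537.8 117.2 220.4] lat -9.2 12.5 z 208.3 226.3
24 11 [535.5 111.4 220.4] lat -7.2 8.4 z 215.6 223.9
30 13 [532.3 104.7 217.2] lat -7.7 8.7 z 208.8 221.8
36 7 [532.4  98.6 217.7] lat -6.4 7.5 z 212.7 220.7
42 6 [531.3  92.  215.9] lat -5.7 8.0 z 210.4 218.2
48 8 [529.6  86.8 214.1] lat -6.8 8.0 z 210.7 215.7
54 7 [527.6  81.5 213.6] lat -5.8 5.9 z 211.7 215.1
60 3 [529.6  74.8 212. ] lat -2.2 9.6 z 211.6 212.6
```

View pics/crop1.png

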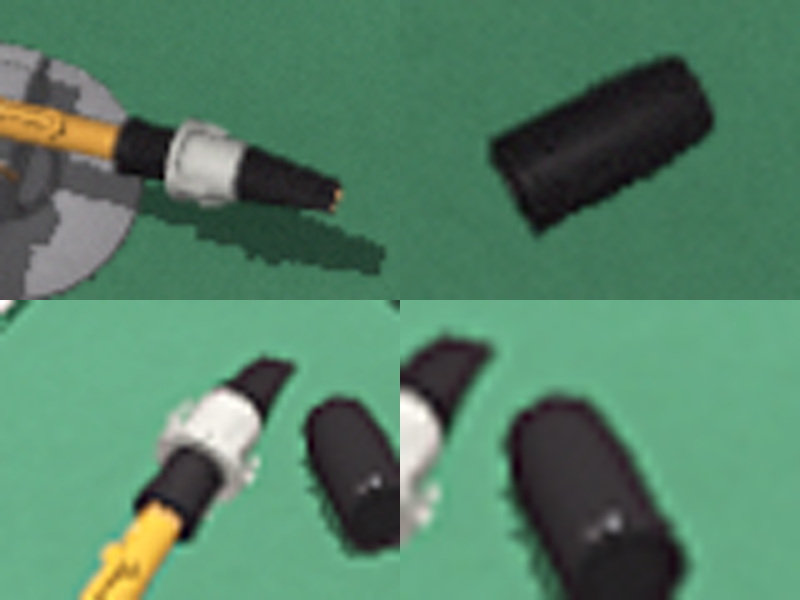

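The crop shows the cap's wide mouth at the left end (crop 515,190), facing +y, and its tapered closed end at the right (695,90). The mouthpiece points towards -y, with the steel ligature's collar on its neck side. Next I'll make robust fits averaged over several frames.

```bash
cat >> h.py <<'E'
from scipy.optimize import least_squares
def multi(n,k=8):
    Z=[];I=[]
    for _ in range(k):
        d=get_image(n); z=d["depth"].astype(float); z[z<=0]=np.nan; Z.append(z); I.append(d["img"].astype(float))
    f=200/np.tan(np.radians(d["vfov"])/2); T=np.linalg.inv(d["world_to_cam"]); v,u=np.mgrid[:400,:640]
    z=np.nanmedian(Z,0); P=np.stack([(u-d["cx"])/f*z,(v-d["cy"])/f*z,z],-1)
    return P@T[:3,:3].T+T[:3,3], np.mean(I,0), np.nanmean(np.nanstd(Z,0)), d
def axis(yaw,p): return np.array([np.cos(yaw)*np.cos(p),np.sin(yaw)*np.cos(p),np.sin(p)])
def cyl(P,r,m,a0,p0,fixp=False):
    # fit axis with radius r (per point); gauge: point in the plane through m normal to a0
    a=axis(a0,p0); n1=np.cross([0,0,1],a); n1/=np.linalg.norm(n1); n2=np.cross(a,n1)
    def un(q): return m+q[0]*n1+q[1]*n2, axis(a0+q[2],p0+(0 if fixp else q[3]))
    def res(q):
        c,d=un(q); return np.linalg.norm(np.cross(P-c,d),axis=1)-r
    s=least_squares(res,np.zeros(4),loss="soft_l1",f_scale=0.7)
    c,d=un(s.x); return c,d,res(s.x)
E
cat > m.py <<'E'
from h import *
def region(W,lo,hi): return np.all((W>lo)&(W<hi),axis=-1)
for n in("top","side"):
    W,I,sd,d=multi(n); g=I.max(-1); sat=I.max(-1)-I.min(-1)
    W0=W
    tab=region(W,[420,-80,-30],[480,60,30]); print(n,"depth sd",sd.round(2),"table z",np.nanmedian(W[tab][:,2]).round(2))
    k=region(W,[440,-180,10],[590,-40,60])&(g<70)
    P=W[k]; m=P.mean(0); m[2]=20
    c,a,r=cyl(P,20,m,np.radians(-66),0,True)
    x=(P-c)@a; kk=(x<10)&(x>-45)
    c,a,r=cyl(P[kk],20,m,np.radians(-66),0,True); x=(P-c)@a
    print(" cap axis pt",c.round(1),"yaw",np.degrees(np.arctan2(a[1],a[0])).round(2),"ext",np.percentile(x,[0,2,98,100]).round(1),"rms",np.median(abs(r)).round(2),len(P))
    print("  mid",(c+a*(np.percentile(x,1)+np.percentile(x,99))/2).round(1))
    k=region(W,[500,60,150],[590,185,250])&(sat<60)
    P=W[k]; G=g[k]; m=np.array([544,127,207.]); a=axis(np.radians(-105),.25);c=m
    r0=np.where(G>110,14,12.5); x=(P-m)@a
    for it in range(4):
        s=(x<8) if it==0 else (x-xt>-88)&(x-xt<-42)&(abs(rr-r0)<4)
        c,a,r=cyl(P[s],r0[s],m,np.radians(-105),.25); x=(P-c)@a; rr=np.linalg.norm(np.cross(P-c,a),axis=1)
        xt=np.percentile(x,99.5)
    print(" mp",len(P),s.sum(),"rms",np.median(abs(r)).round(2),"yaw",np.degrees(np.arctan2(a[1],a[0])).round(2),"pitch",np.degrees(np.arcsin(a[2])).round(2),"c",c.round(1),"ext",np.percentile(x,[0,1,99,100]).round(1))
    print("  tip-based origin",(c+a*(xt-98)).round(1))
    n2=np.cross(a,np.cross([0,0,1],a))
    for b in np.arange(-60,65,4):
        q=(x>=b)&(x<b+4)
        if q.any(): print("  ",b,q.sum(),"G",np.median(G[q]).round(),"r",np.percentile(rr[q],[10,50,90]).round(1),"zt",(((P-c)@n2)[q]).max().round(1))
E
python3 m.py
```

```text
top depth sd 2.76 table z 0.83
 cap axis pt [ 514.7 -109.1   20.9] yaw -64.79 ext [-37.7 -36.5  39.8  41.8] rms 0.54 456
  mid [ 515.4 -110.6   20.9]
 mp 523 202 rms 0.47 yaw -108.25 pitch 12.1 c [545.8 127.3 209.8] ext [-63.5 -43.2  53.2  54.9]
  tip-based origin [559.3 168.2 200.6]
   -56 1 G 140.0 r [7.8 7.8 7.8] zt 3.5
   -44 18 G 69.0 r [12.7 13.7 14.4] zt 14.3
   -40 23 G 32.0 r [13.  13.6 14.2] zt 14.3
   -36 23 G 32.0 r [11.6 12.3 13.3] zt 13.7
   -32 14 G 31.0 r [11.8 12.5 13.4] zt 13.4
   -28 22 G 32.0 r [11.6 12.1 13. ] zt 13.0
   -24 15 G 30.0 r [11.7 12.3 13.1] zt 12.8
   -20 8 G 32.0 r [12.7 13.2 13.7] zt 12.5
   -16 33 G 148.0 r [15.8 18.6 19.2] zt 19.2
   -12 33 G 152.0 r [13.5 15.3 19. ] zt 18.6
   -8 29 G 167.0 r [13.3 14.7 19.3] zt 15.7
   -4 30 G 177.0 r [13.8 14.3 18.8] zt 15.7
   0 25 G 178.0 r [13.7 14.7 18.6] zt 15.2
   4 24 G 181.0 r [13.3 14.  14.9] zt 14.7
   8 26 G 180.0 r [12.8 13.5 14.3] zt 13.9
   12 19 G 109.0 r [11.9 12.6 13.5] zt 13.1
   16 25 G 34.0 r [10.6 11.6 12.9] zt 12.8
   20 21 G 36.0 r [ 8.5  9.9 11.2] zt 11.3
   24 20 G 35.0 r [ 6.8  8.2 10
[... 1052 characters left out ...]
   -12 10 G 219.0 r [16.7 17.5 18.5] zt 18.0
   -8 15 G 234.0 r [13.8 14.6 18.8] zt 14.2
   -4 12 G 228.0 r [12.4 13.3 18.6] zt 15.5
   0 19 G 234.0 r [12.7 13.6 16.7] zt 13.6
   4 14 G 230.0 r [12.8 14.1 16.6] zt 13.7
   8 10 G 238.0 r [12.  13.3 14.1] zt 12.7
   12 10 G 151.0 r [10.8 12.2 12.7] zt 12.1
   16 7 G 61.0 r [ 9.4  9.8 12.1] zt 11.9
   20 9 G 47.0 r [ 7.8  8.9 10.4] zt 8.2
   24 6 G 54.0 r [6.6 7.2 8. ] zt 6.5
   28 6 G 75.0 r [5.3 7.2 9.4] zt 4.8
   32 6 G 53.0 r [2.1 4.3 7.1] zt 2.3
   36 6 G 52.0 r [2.5 5.1 8.3] zt -0.2
   40 4 G 54.0 r [3.2 4.9 6.8] zt -1.9
   44 4 G 56.0 r [4.3 6.5 9.2] zt -3.9
   48 5 G 51.0 r [6.7 8.2 9.8] zt -5.5
   52 3 G 87.0 r [ 8.1  8.6 12.7] zt -7.7
```

Both cameras agree. The cap's middle is at about (514.5, -110), yaw -65°, with its axis at z 20. The mouthpiece axis passes through (545, 127.3, 209.2) at 44 mm along, yaw -108.8°, pitch 12.4°, and the collar front is at about 32 mm. I'll move above the cap with the tool yaw at 115°.

{"op": "send_rows", "data": {
  "series": [
    [85, [0.228, 0.446, -0.117], [0, 0, 1]],
    [85, [0.228, 0.446, -0.117], [0, 0, 1]],
    [85, [0.228, 0.446, -0.117], [0, 0, 1]],
    [85, [0.228, 0.446, -0.117], [0, 0, 1]],
    [85, [0.228, 0.446, -0.117], [0, 0, 1]],
    [85, [0.228, 0.446, -0.117], [0, 0, 1]],
    [85, [0.228, 0.446, -0.117], [0, 0, 1]],
    [85, [0.228, 0.446, -0.117], [0, 0, 1]]
  ]
}}

```text
clock: 1.9
eef_pos: [378.1, -377.0, 191.9]
tool_rot: [3.141, 0.0, 1.127]
force: [0.1, 0.1, 1.2]
width: 84.9
gripper_force: 0.0
```

{"op": "send_rows", "data": {
  "series": [
    [85, [0.228, 0.446, -0.117], [0, 0, 1]],
    [85, [0.228, 0.446, -0.117], [0, 0, 1]],
    [85, [0.228, 0.446, -0.117], [0, 0, 1]],
    [85, [0.228, 0.446, -0.117], [0, 0, 1]],
    [85, [0.228, 0.446, -0.117], [0, 0, 1]],
    [85, [0.228, 0.446, -0.117], [0, 0, 1]],
    [85, [0.228, 0.446, -0.117], [0, 0, 1]],
    [85, [0.228, 0.446, -0.117], [0, 0, 1]]
  ]
}}

```text
clock: 2.9
eef_pos: [487.4, -162.8, 135.8]
tool_rot: [3.141, 0.0, 1.825]
force: [0.3, -0.5, 0.6]
width: 84.7
gripper_force: 0.0
```

{"op": "send_rows", "data": {
  "series": [
    [85, [0.228, 0.446, -0.117], [0, 0, 1]],
    [85, [0.228, 0.446, -0.117], [0, 0, 1]],
    [85, [0, 0, 0], [0, 0, 0.14]],
    [85, [0, 0, 0], [0, 0, 0]],
    [85, [0, 0, 0], [0, 0, 0]]
  ]
}}

```text
clock: 3.52
eef_pos: [513.7, -111.8, 122.1]
tool_rot: [-3.141, 0.001, 2.006]
force: [0.4, -0.4, -0.5]
width: 84.9
gripper_force: 0.0
```

{"op": "send_rows", "data": {
  "series": [
    [85, [0.013, 0.03, -0.45], [0, 0, 0]],
    [85, [0, 0, -0.45], [0, 0, 0]],
    [85, [0, 0, -0.35], [0, 0, 0]],
    [85, [0, 0, -0.25], [0, 0, 0]],
    [85, [0, 0, -0.18], [0, 0, 0]],
    [85, [0, 0, 0], [0, 0, 0]],
    [60, [0, 0, 0], [0, 0, 0]],
    [50, [0, 0, 0], [0, 0, 0]]
  ]
}}

```text
clock: 4.53
eef_pos: [515.4, -108.9, 21.8]
tool_rot: [3.141, 0.001, 2.008]
force: [-0.4, -0.4, 0.4]
width: 51.3
gripper_force: 0.0
```

{"op": "send_rows", "data": {
  "series": [
    [36, [0, 0, 0], [0, 0, 0]],
    [30, [0, 0, 0], [0, 0, 0]],
    [30, [0, 0, 0], [0, 0, 0]],
    [30, [0, 0, 0], [0, 0, 0]],
    [30, [0, 0, 0], [0, 0, 0]]
  ]
}}

```text
clock: 5.15
eef_pos: [515.3, -108.8, 22.0]
tool_rot: [3.141, 0.001, 2.008]
force: [-0.7, 0.6, 5.3]
width: 38.5
gripper_force: 60.4
```

Gripped: the width is 38.5 mm and the cap axis lies 2 mm below the TCP. I'll lift, yaw by -43.8°, then pitch up 12.4° at a staging pose on the mouthpiece axis.

{"op": "send_rows", "data": {
  "series": [
    [30, [0, 0, 0.2], [0, 0, 0]],
    [30, [0, 0, 0.4], [0, 0, 0]],
    [30, [0, 0, 0.6], [0, 0, -0.6]],
    [30, [0, 0, 0.6], [0, 0, -1]],
    [30, [0, 0, 0.6], [0, 0, -1]],
    [30, [-0.03, 0.2, 0.6], [0, 0, -1]],
    [30, [-0.03, 0.3, 0.4], [0, 0, -1]],
    [30, [-0.03, 0.3, 0.2], [0, 0, -1]]
  ]
}}

```text
clock: 6.15
eef_pos: [509.8, -60.2, 239.4]
tool_rot: [3.139, -0.0, 1.516]
force: [-0.3, 0.0, -0.2]
width: 38.7
gripper_force: 60.3
```

{"op": "send_rows", "data": {
  "series": [
    [30, [-0.03, 0.3, 0.01], [0, 0, -1]],
    [30, [-0.03, 0.3, 0], [0, 0, -1]],
    [30, [-0.025, 0.3, 0], [0, 0, -1]],
    [30, [0, 0.2, 0], [0, 0, -0.16]],
    [30, [0, 0.065, 0], [-0.8, 0.27, 0]],
    [30, [0, 0, 0], [-0.8, 0.27, 0]],
    [30, [0, 0, 0], [-0.75, 0.26, 0]],
    [30, [0, 0, 0], [0, 0, 0]]
  ]
}}

```text
clock: 7.15
eef_pos: [504.7, 10.7, 237.6]
tool_rot: [-3.141, 0.216, 1.247]
force: [-0.8, 0.5, 0.3]
width: 39.0
gripper_force: 60.4
```

```bash
python3 - <<'E'
from h import *
ims=[]
for n,(u,v,w,h) in(("top",(250,160,120,90)),("side",(310,150,80,60))):
    d=get_image(n); ims.append(cv2.resize(d["img"][v:v+h,u:u+w,::-1],(400,300),interpolation=cv2.INTER_CUBIC))
cv2.imwrite("pics/c2.png",np.hstack(ims))
s=sensors.read_state();print(s["eef_pos"],s["tool_rot"],s["force"])
from scipy.spatial.transform import Rotation as R
print((-R.from_euler("xyz",s["tool_rot"]).as_matrix()[:,0]).round(4))
E
```

```text
[504.28284593   8.87095219 237.84906814] [-3.14119332  0.21589007  1.24374515] [ 0.23756028 -1.29203459 -0.97837415]
[-0.3138 -0.925   0.2142]
```

View pics/c2.png

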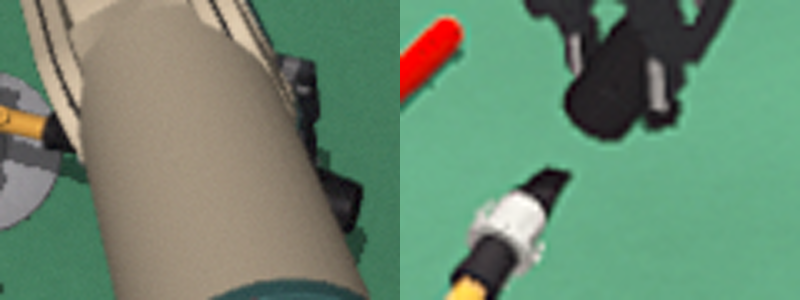

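The top camera is blocked by the arm. The side camera sees the held cap's mouth at crop (600,115) and the mouthpiece tip at (560,175), so I'll measure the cap against the mouthpiece in that camera.

```bash
cat > rel.py <<'E'
from h import *
from scipy.spatial.transform import Rotation as R
W,I,sd,d=multi("side",20); g=I.max(-1); sat=g-I.min(-1)
s=sensors.read_state(); M=R.from_euler("xyz",s["tool_rot"]).as_matrix(); p=s["eef_pos"]
ax=-M[:,0]; lat=M[:,1]; up=-M[:,2]
c0=p+2*M[:,2]                      # predicted cap axis point at TCP station
Q=W-c0; X=Q@ax; Y=Q@lat; Z=Q@up; rad=np.hypot(Y,Z)
print("pred axis",ax.round(4),"mouth",(c0-39.2*ax).round(1))
k=(g<90)&(X>-48)&(X<-12)&(rad>14)&(rad<27)
for b in range(-48,-8,4):
    q=k&(X>=b)&(X<b+4); 
    if q.any(): print(b,q.sum(),np.median(rad[q]).round(1),Y[q].min().round(1),Y[q].max().round(1),Z[q].min().round(1),Z[q].max().round(1))
kk=k&(X>-38)&(X<-14)&(rad>17); 
f=lambda o:np.hypot(Y[kk]-o[0],Z[kk]-o[1])-20
r=least_squares(f,[0,0],loss="soft_l1",f_scale=.7); print("cap offset lat,up",r.x.round(2),kk.sum(),np.median(abs(r.fun)).round(2))
# rim silhouette in the mouth plane: dark pixels cast on the plane X=-39.2
T=d["world_to_cam"];f_=200/np.tan(np.radians(d["vfov"])/2)
# mouthpiece in the same picture
def region(W,lo,hi): return np.all((W>lo)&(W<hi),axis=-1)
k=region(W,[500,60,150],[590,185,250])&(sat<60); P=W[k];G=g[k];m=np.array([545,127.3,209.2]);r0=np.where(G>110,14,12.5)
c,a=m,axis(np.radians(-108.8),np.radians(12.4))
for it in range(4):
    x=(P-c)@a; rr=np.linalg.norm(np.cross(P-c,a),axis=1)
    q=(x>-37)&(x<11)&(abs(rr-r0)<3)
    c,a,res=cyl(P[q],r0[q],m,np.radians(-108.8),np.radians(12.4))
x=(P-c)@a
print("mp c",c.round(2),"yaw",np.degrees(np.arctan2(a[1],a[0])).round(2),"pitch",np.degrees(np.arcsin(a[2])).round(2),"ext",np.percentile(x,[1,99.5]).round(1))
capc=c0+lat*r.x[0]+up*r.x[1]
for X0 in(0,-39,-100,-140):
    D=capc+X0*ax-c; D-=a*(D@a); print("cap vs mp at",X0,"lat,up",(D@lat).round(2),(D@up).round(2))
E
python3 rel.py
```

```text
pred axis [-0.314  -0.9248  0.215 ] mouth [516.6  45.  227.4]
-40 16 18.6 -19.4 16.8 -15.8 19.7
-36 43 19.1 -21.4 17.5 -17.5 20.9
-32 24 18.9 -20.9 16.9 -18.3 19.7
-28 34 19.3 -20.5 16.9 -18.5 19.8
-24 33 19.1 -21.1 16.0 -18.8 19.9
-20 27 19.7 -20.9 16.6 -19.2 20.4
-16 30 19.2 -20.7 15.6 -18.3 19.9
cap offset lat,up [-1.15  0.44] 173 0.84
mp c [545.2  127.03 208.33] yaw -107.34 pitch 12.06 ext [-43.9  52.8]
cap vs mp at 0 lat,up -4.97 1.12
cap vs mp at -39 lat,up -4.03 0.89
cap vs mp at -100 lat,up -2.55 0.52
cap vs mp at -140 lat,up -1.58 0.28
```

```bash
cat > sil.py <<'E'
from h import *
from scipy.ndimage import map_coordinates
a=axis(np.radians(-108.3),np.radians(12.3)); n1=np.cross([0,0,1],a);n1/=np.linalg.norm(n1);n2=np.cross(a,n1)
O=np.array([545.4,127.3,209.0])-44*a
for n in("top","side"):
    D=np.load(n+".npz"); im=D["img"].astype(float); m=im[...,1]-im[...,0]; T=D["T"];f=float(D["f"]);c=D["c"]
    def pr(p):
        q=T[:3,:3]@p+T[:3,3]; return np.array([f*q[0]/q[2]+c[0],f*q[1]/q[2]+c[1]]),q[2]
    print(n)
    xs=[];os=[]
    for x in list(range(8,27,2))+list(range(46,58,2))+list(range(60,98,3)):
        zc=0 if x<60 else -9*(x-58)/40
        p,z=pr(O+a*x+n2*zc); t=pr(O+a*(x+1)+n2*zc)[0]-p; t/=np.linalg.norm(t); nn=np.array([-t[1],t[0]])
        w=np.arange(-14,14.01,.1); L=map_coordinates(m,[p[1]+w*nn[1],p[0]+w*nn[0]],order=1)
        mm=z/f; e=[]
        for sg in(-1,1):
            ww=w*sg; k=np.argsort(ww); ww=ww[k];l=L[k]; k=ww>=0; ww=ww[k];l=l[k]
            bg=np.median(l[(ww>9)&(ww<12)]); i=np.argmax(l>bg/2); e.append(sg*ww[i])
        # image shift per mm along n1, n2
        s1=(pr(O+a*x+n1)[0]-pr(O+a*x)[0])@nn; s2=(pr(O+a*x+n2)[0]-pr(O+a*x)[0])@nn
        print(x,"width",round((e[1]-e[0])*mm,1),"mid px",round(sum(e)/2,2),"as n1 mm",round(sum(e)/2/s1,2),"ratio s2/s1",round(s2/s1,2))
        if x<58: xs.append(x);os.append(sum(e)/2/s1)
    k=np.polyfit(np.array(xs)-44,os,1); print("fit slope deg",np.degrees(k[0]).round(2),"off at 44",k[1].round(2))
E
python3 sil.py
```

```text
top
8 width 21.3 mid px -0.6 as n1 mm 1.35 ratio s2/s1 0.17
10 width 28.4 mid px 1.1 as n1 mm -2.47 ratio s2/s1 0.17
12 width 23.3 mid px -0.05 as n1 mm 0.11 ratio s2/s1 0.17
14 width 23.5 mid px -0.0 as n1 mm 0.0 ratio s2/s1 0.17
16 width 23.2 mid px -0.05 as n1 mm 0.11 ratio s2/s1 0.17
18 width 23.2 mid px -0.15 as n1 mm 0.34 ratio s2/s1 0.17
20 width 23.4 mid px -0.2 as n1 mm 0.45 ratio s2/s1 0.17
22 width 24.1 mid px -0.25 as n1 mm 0.56 ratio s2/s1 0.17
24 width 28.9 mid px -0.25 as n1 mm 0.56 ratio s2/s1 0.17
26 width 34.7 mid px -0.25 as n1 mm 0.56 ratio s2/s1 0.17
46 width 33.4 mid px 0.5 as n1 mm -1.11 ratio s2/s1 0.17
48 width 31.6 mid px 0.6 as n1 mm -1.34 ratio s2/s1 0.17
50 width 30.3 mid px 0.4 as n1 mm -0.89 ratio s2/s1 0.17
52 width 29.2 mid px 0.15 as n1 mm -0.33 ratio s2/s1 0.17
54 width 28.1 mid px -0.1 as n1 mm 0.22 ratio s2/s1 0.17
56 width 26.5 mid px -0.15 as n1 mm 0.33 ratio s2/s1 0.17
60 width 24.3 mid px -0.25 as n1 mm 0.55 ratio s2/s1 0.17
63 width 23.4 mid px -0.35 as n1 mm 0.78 ratio s2/s1 0.17
66 width 22.3 mid px -0.3 as n1 mm 0.66 ratio s2/s1 0.17
69 wi
[... 1574 characters left out ...]
th 24.3 mid px -0.45 as n1 mm 1.29 ratio s2/s1 0.5
66 width 23.6 mid px -0.5 as n1 mm 1.43 ratio s2/s1 0.5
69 width 20.6 mid px -0.5 as n1 mm 1.44 ratio s2/s1 0.5
72 width 17.8 mid px -0.85 as n1 mm 2.44 ratio s2/s1 0.5
75 width 16.0 mid px -0.9 as n1 mm 2.59 ratio s2/s1 0.5
78 width 16.0 mid px -0.8 as n1 mm 2.31 ratio s2/s1 0.5
81 width 15.0 mid px -1.0 as n1 mm 2.89 ratio s2/s1 0.5
84 width 14.5 mid px -1.0 as n1 mm 2.89 ratio s2/s1 0.5
87 width 13.5 mid px -0.9 as n1 mm 2.6 ratio s2/s1 0.5
90 width 12.5 mid px -1.0 as n1 mm 2.9 ratio s2/s1 0.5
93 width 11.7 mid px -0.75 as n1 mm 2.18 ratio s2/s1 0.5
96 width 8.6 mid px -0.35 as n1 mm 1.02 ratio s2/s1 0.5
fit slope deg 2.91 off at 44 1.28
```

Combining the top silhouette, the depth fits and the bias seen on the held cap, the mouthpiece axis passes through (545.9, 127.1, 208.6) at 44 mm, yaw -107.7°, pitch 12.3°. I'll correct to that, stop with the mouth just short of the tip, and check again.

{"op": "send_rows", "data": {
  "series": [
    [30, [0.06, -0.01, 0], [0, 0, 0.21]],
    [30, [0.035, 0.11, -0.025], [0, 0, 0]],
    [30, [0.035, 0.11, -0.025], [0, 0, 0]],
    [30, [0.035, 0.11, -0.025], [0, 0, 0]],
    [30, [0.035, 0.105, -0.025], [0, 0, 0]],
    [30, [0, 0, 0], [0, 0, 0]],
    [30, [0, 0, 0], [0, 0, 0]]
  ]
}}

```text
clock: 9.12
eef_pos: [516.4, 34.4, 231.7]
tool_rot: [-3.141, 0.217, 1.262]
force: [0.1, -0.2, -0.4]
width: 38.5
gripper_force: 60.4
```

```bash
python3 rel.py; python3 - <<'E'
from h import *
d=get_image("side"); cv2.imwrite("pics/c3.png",cv2.resize(d["img"][150:210,310:390,::-1],(800,600),interpolation=cv2.INTER_CUBIC))
s=sensors.read_state();print(s["eef_pos"],s["force"])
E
```

```text
pred axis [-0.2971 -0.9303  0.2149] mouth [528.   70.7 221.4]
-40 28 18.2 -21.1 16.7 -17.3 19.8
-36 31 19.7 -20.6 17.3 -18.0 20.3
-32 30 19.1 -20.9 16.5 -18.3 20.2
-28 31 19.0 -20.9 17.1 -18.6 20.0
-24 31 19.2 -20.7 16.2 -18.8 19.4
-20 30 19.2 -21.1 14.8 -18.9 19.6
-16 26 19.6 -19.9 15.7 -18.7 20.7
cap offset lat,up [-1.16  0.29] 171 0.81
mp c [545.26 126.99 208.23] yaw -107.41 pitch 11.73 ext [-43.8  78. ]
cap vs mp at 0 lat,up -1.03 1.66
cap vs mp at -39 lat,up -0.83 1.2
cap vs mp at -100 lat,up -0.51 0.48
cap vs mp at -140 lat,up -0.31 0.0
[516.44467072  34.68449024 231.73834176] [ 0.08763757  0.31304617 -0.80645874]
```

View pics/c3.png

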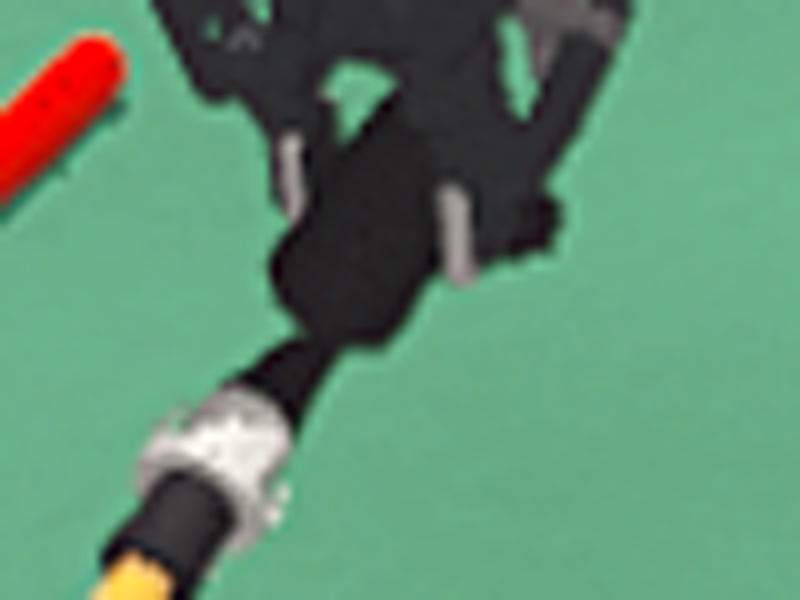

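The cap mouth at (330,330) sits right at the tip and is aligned to within about 1 mm. I'll trim slightly and advance along the axis, watching the forces.

{"op": "send_rows", "data": {
  "series": [
    [30, [0.007, 0, -0.008], [0, 0, 0]],
    [30, [0.02, 0.062, -0.0142], [0, 0, 0]],
    [30, [0.02, 0.062, -0.0142], [0, 0, 0]],
    [30, [0.02, 0.062, -0.0142], [0, 0, 0]],
    [30, [0.02, 0.062, -0.0142], [0, 0, 0]],
    [30, [0, 0, 0], [0, 0, 0]]
  ]
}}

```text
clock: 10.92
eef_pos: [521.8, 50.0, 227.8]
tool_rot: [-3.141, 0.216, 1.262]
force: [-0.4, 0.2, -0.1]
width: 38.9
gripper_force: 60.4
```

{"op": "send_rows", "data": {
  "series": [
    [30, [0.02, 0.062, -0.0142], [0, 0, 0]],
    [30, [0.02, 0.062, -0.0142], [0, 0, 0]],
    [30, [0.02, 0.062, -0.0142], [0, 0, 0]],
    [30, [0.02, 0.062, -0.0142], [0, 0, 0]],
    [30, [0.02, 0.062, -0.0142], [0, 0, 0]],
    [30, [0, 0, 0], [0, 0, 0]]
  ]
}}

```text
clock: 11.68
eef_pos: [527.7, 68.6, 223.5]
tool_rot: [-3.141, 0.216, 1.262]
force: [-0.7, -0.5, -0.3]
width: 39.0
gripper_force: 60.4
```

{"op": "send_rows", "data": {
  "series": [
    [30, [0.02, 0.062, -0.0142], [0, 0, 0]],
    [30, [0.02, 0.062, -0.0142], [0, 0, 0]],
    [30, [0.01, 0.031, -0.0071], [0, 0, 0]],
    [30, [0.01, 0.031, -0.0071], [0, 0, 0]],
    [30, [0, 0, 0], [0, 0, 0]]
  ]
}}

```text
clock: 12.3
eef_pos: [531.3, 79.4, 221.0]
tool_rot: [-3.141, 0.217, 1.262]
force: [0.1, -0.7, -0.9]
width: 38.4
gripper_force: 60.4
```

{"op": "send_rows", "data": {
  "series": [
    [30, [0.01, 0.031, -0.0071], [0, 0, 0]],
    [30, [0.01, 0.031, -0.0071], [0, 0, 0]],
    [30, [0.01, 0.031, -0.0071], [0, 0, 0]],
    [30, [0, 0, 0], [0, 0, 0]]
  ]
}}

```text
clock: 12.8
eef_pos: [533.1, 85.1, 219.7]
tool_rot: [-3.141, 0.216, 1.262]
force: [-0.2, -0.6, -0.5]
width: 38.5
gripper_force: 60.4
```

```bash
sed -i 's/"side",20/"side",12/' rel.py; python3 rel.py; python3 - <<'E'
from h import *
d=get_image("side"); cv2.imwrite("pics/c4.png",cv2.resize(d["img"][165:210,310:370,::-1],(800,600),interpolation=cv2.INTER_CUBIC))
E
```

```text
pred axis [-0.2971 -0.9303  0.2149] mouth [544.6 120.9 209.4]
-44 2 15.8 -14.0 7.8 -4.2 15.0
-40 20 18.9 -20.4 18.1 -12.1 19.2
-36 29 20.6 -21.4 18.6 -9.5 20.9
-32 16 20.5 -19.8 13.0 -16.8 20.8
-28 19 20.3 -21.0 10.7 -15.6 20.2
-24 21 19.8 -21.5 16.5 -16.3 19.7
-20 19 20.3 -21.0 13.4 -1.9 20.2
-16 19 20.2 -20.8 10.7 1.0 20.0
cap offset lat,up [-0.97 -0.19] 130 0.5
mp c [544.75 127.18 208.33] yaw -108.14 pitch 12.25 ext [-43.8  61. ]
cap vs mp at 0 lat,up 1.1 -0.32
cap vs mp at -39 lat,up 0.82 -0.42
cap vs mp at -100 lat,up 0.37 -0.59
cap vs mp at -140 lat,up 0.08 -0.7
```

View pics/c4.png

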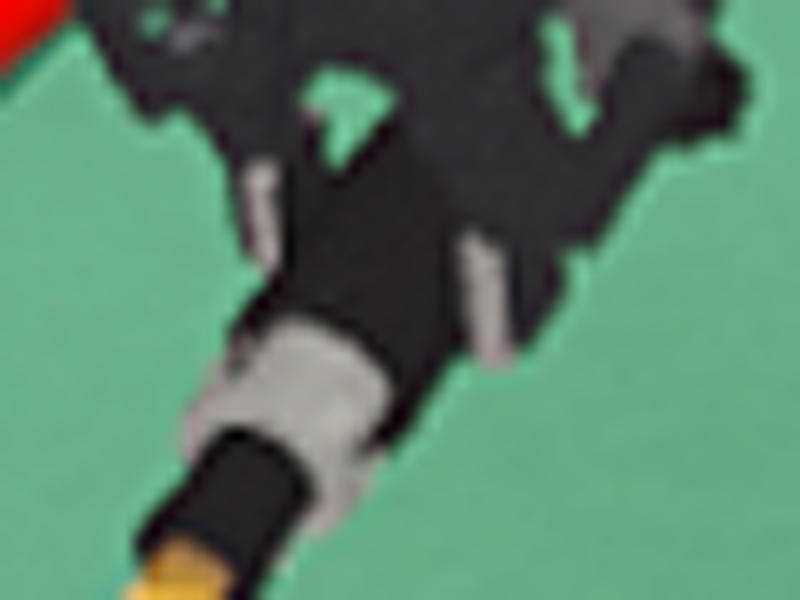

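The cap is over the front of the band with the rim at (390,430) and concentric to within about 0.8 mm. I'll continue with fine steps onto the springs.

{"op": "send_rows", "data": {
  "series": [
    [30, [0.01, 0.031, -0.0071], [0, 0, 0]],
    [30, [0.01, 0.031, -0.0071], [0, 0, 0]],
    [30, [0.005, 0.0155, -0.0035], [0, 0, 0]],
    [30, [0.005, 0.0155, -0.0035], [0, 0, 0]],
    [30, [0, 0, 0], [0, 0, 0]]
  ]
}}

```text
clock: 14.08
eef_pos: [534.9, 90.5, 218.5]
tool_rot: [-3.141, 0.217, 1.262]
force: [0.4, 0.0, 0.1]
width: 38.5
gripper_force: 60.4
```

{"op": "send_rows", "data": {
  "series": [
    [30, [0.005, 0.0155, -0.0035], [0, 0, 0]],
    [30, [0.005, 0.0155, -0.0035], [0, 0, 0]],
    [30, [0, 0, 0], [0, 0, 0]]
  ]
}}

```text
clock: 14.45
eef_pos: [535.2, 91.8, 218.1]
tool_rot: [-3.141, 0.218, 1.261]
force: [-1.4, -2.1, 0.2]
width: 38.7
gripper_force: 60.4
```

{"op": "send_rows", "data": {
  "series": [
    [30, [0.005, 0.0155, -0.0035], [0, 0, 0]],
    [30, [0.005, 0.0155, -0.0035], [0, 0, 0]],
    [30, [0, 0, 0], [0, 0, 0]]
  ]
}}

```text
clock: 14.82
eef_pos: [535.5, 92.6, 217.8]
tool_rot: [-3.141, 0.219, 1.261]
force: [-2.8, -5.2, 2.6]
width: 39.0
gripper_force: 60.6
```

{"op": "send_rows", "data": {
  "series": [
    [30, [0.005, 0.0155, -0.0035], [0, 0, 0]],
    [30, [0.005, 0.0155, -0.0035], [0, 0, 0]],
    [30, [0, 0, 0], [0, 0, 0]]
  ]
}}

```text
clock: 15.2
eef_pos: [535.6, 93.3, 217.6]
tool_rot: [-3.14, 0.222, 1.26]
force: [-3.1, -6.9, 4.5]
width: 38.6
gripper_force: 60.8
```

{"op": "send_rows", "data": {
  "series": [
    [30, [0.005, 0.0155, 0.002], [0, 0, 0]],
    [30, [0.005, 0.0155, -0.0035], [0, 0, 0]],
    [30, [0, 0, 0], [0, 0, 0]]
  ]
}}

```text
clock: 15.58
eef_pos: [535.8, 94.0, 217.6]
tool_rot: [-3.14, 0.223, 1.259]
force: [-4.3, -9.7, 6.9]
width: 38.7
gripper_force: 60.9
```

{"op": "send_rows", "data": {
  "series": [
    [30, [0.005, 0.0155, -0.0035], [0, 0, 0]],
    [30, [0, 0, 0], [0, 0, 0]]
  ]
}}

```text
clock: 15.82
eef_pos: [535.9, 94.6, 217.4]
tool_rot: [-3.14, 0.224, 1.259]
force: [-4.7, -8.9, 6.2]
width: 38.8
gripper_force: 60.9
```

{"op": "send_rows", "data": {
  "series": [
    [30, [0, 0, 0.008], [0.09, -0.03, 0]],
    [30, [0.005, 0.0155, -0.0035], [0, 0, 0]],
    [30, [0, 0, 0], [0, 0, 0]]
  ]
}}

```text
clock: 16.2
eef_pos: [536.1, 95.3, 217.4]
tool_rot: [-3.139, 0.216, 1.259]
force: [-3.8, -9.4, 5.3]
width: 38.5
gripper_force: 60.7
```

{"op": "send_rows", "data": {
  "series": [
    [30, [0.005, 0.0155, -0.0035], [0, 0, 0]],
    [30, [0, 0, 0], [0, 0, 0]]
  ]
}}

```text
clock: 16.45
eef_pos: [536.6, 96.7, 217.2]
tool_rot: [-3.14, 0.215, 1.259]
force: [-4.4, -7.7, 3.9]
width: 38.7
gripper_force: 60.8
```

{"op": "send_rows", "data": {
  "series": [
    [30, [0.005, 0.0155, -0.0035], [0, 0, 0]],
    [30, [0, 0, 0], [0, 0, 0]]
  ]
}}

```text
clock: 16.7
eef_pos: [538.0, 101.2, 216.7]
tool_rot: [-3.141, 0.209, 1.261]
force: [-0.3, -2.0, -0.4]
width: 38.6
gripper_force: 60.4
```

{"op": "send_rows", "data": {
  "series": [
    [30, [0.005, 0.0155, -0.0035], [0, 0, 0]],
    [30, [0, 0, 0], [0, 0, 0]]
  ]
}}

```text
clock: 16.95
eef_pos: [538.9, 103.7, 216.4]
tool_rot: [-3.141, 0.207, 1.263]
force: [-0.4, 1.3, -1.5]
width: 39.1
gripper_force: 60.4
```

{"op": "send_rows", "data": {
  "series": [
    [30, [0.005, 0.0155, -0.0035], [0, 0, 0]],
    [30, [0, 0, 0], [0, 0, 0]]
  ]
}}

```text
clock: 17.2
eef_pos: [538.9, 103.8, 216.3]
tool_rot: [-3.141, 0.208, 1.262]
force: [-2.6, -0.2, 1.6]
width: 38.5
gripper_force: 60.5
```

{"op": "send_rows", "data": {
  "series": [
    [30, [0.005, 0.0155, -0.0035], [0, 0, 0]],
    [30, [0, 0, 0], [0, 0, 0]]
  ]
}}

```text
clock: 17.45
eef_pos: [538.9, 103.8, 216.3]
tool_rot: [-3.141, 0.21, 1.261]
force: [-3.0, -2.6, 2.4]
width: 38.4
gripper_force: 60.6
```

{"op": "send_rows", "data": {
  "series": [
    [30, [0.005, 0.0155, -0.0035], [0, 0, 0]],
    [30, [0.005, 0.0155, -0.0035], [0, 0, 0]],
    [30, [0, 0, 0], [0, 0, 0]]
  ]
}}

```text
clock: 17.82
eef_pos: [538.9, 103.8, 216.1]
tool_rot: [-3.14, 0.213, 1.261]
force: [-4.8, -6.1, 5.2]
width: 38.8
gripper_force: 61.0
```

{"op": "send_rows", "data": {
  "series": [
    [30, [0.005, 0.0155, -0.0035], [0, 0, 0]],
    [30, [0, 0, 0], [0, 0, 0]]
  ]
}}

```text
clock: 18.08
eef_pos: [539.0, 103.8, 216.1]
tool_rot: [-3.14, 0.214, 1.26]
force: [-5.6, -6.2, 6.3]
width: 39.0
gripper_force: 61.1
```

{"op": "send_rows", "data": {
  "series": [
    [30, [0.005, 0.0155, -0.0035], [0, 0, 0]],
    [30, [0, 0, 0], [0, 0, 0]],
    [30, [0, 0, 0], [0, 0, 0]]
  ]
}}

```text
clock: 18.45
eef_pos: [539.0, 103.8, 216.0]
tool_rot: [-3.14, 0.216, 1.26]
force: [-6.1, -9.0, 7.2]
width: 38.6
gripper_force: 61.2
```

It's seated: about 12 N axial and no further travel. I'll relax the stored force, then open.

{"op": "send_rows", "data": {
  "series": [
    [30, [-0.015, -0.02, 0.016], [0, 0, 0]],
    [30, [-0.013, -0.018, 0.016], [0, 0, 0]],
    [30, [0, 0, 0], [0, 0, 0]]
  ]
}}

```text
clock: 18.82
eef_pos: [538.8, 103.9, 216.7]
tool_rot: [-3.142, 0.211, 1.26]
force: [-0.7, -5.2, -3.7]
width: 39.0
gripper_force: 60.9
```

{"op": "send_rows", "data": {
  "series": [
    [30, [-0.007, -0.02, -0.006], [0, 0, 0]],
    [30, [0, 0, 0], [0, 0, 0]],
    [30, [0, 0, 0], [0, 0, 0]]
  ]
}}

```text
clock: 19.2
eef_pos: [538.7, 103.9, 216.7]
tool_rot: [3.141, 0.209, 1.261]
force: [0.1, -5.3, -3.9]
width: 38.8
gripper_force: 60.9
```

{"op": "send_rows", "data": {
  "series": [
    [30, [-0.002, -0.018, -0.012], [0, 0, 0]],
    [30, [0, 0, 0], [0, 0, 0]],
    [30, [0, 0, 0], [0, 0, 0]]
  ]
}}

```text
clock: 19.58
eef_pos: [538.8, 103.8, 216.4]
tool_rot: [3.141, 0.208, 1.262]
force: [0.2, -3.2, -0.3]
width: 38.6
gripper_force: 61.4
```

{"op": "send_rows", "data": {
  "series": [
    [42, [0, 0, 0], [0, 0, 0]],
    [46, [0, 0, 0], [0, 0, 0]],
    [52, [0, 0, 0], [0, 0, 0]],
    [58, [0, 0, 0], [0, 0, 0]],
    [64, [0, 0, 0], [0, 0, 0]],
    [66, [0, 0, 0], [0, 0, 0]]
  ]
}}

```text
clock: 20.32
eef_pos: [538.4, 103.6, 216.2]
tool_rot: [3.142, 0.208, 1.262]
force: [0.3, -0.5, -1.7]
width: 65.9
gripper_force: 0.0
```

```bash
python3 - <<'E'
from h import *
s=sensors.read_state();print(s["clock"],s["eef_pos"],s["force"],s["width"])
d=get_image("side"); cv2.imwrite("pics/c5.png",cv2.resize(d["img"][160:205,310:370,::-1],(800,600),interpolation=cv2.INTER_CUBIC))
E
```

```text
20.325 [538.36858737 103.5800314  216.16759641] [ 0.3110125  -0.50413904 -1.69330459] 65.9407120926587
```

View pics/c5.png

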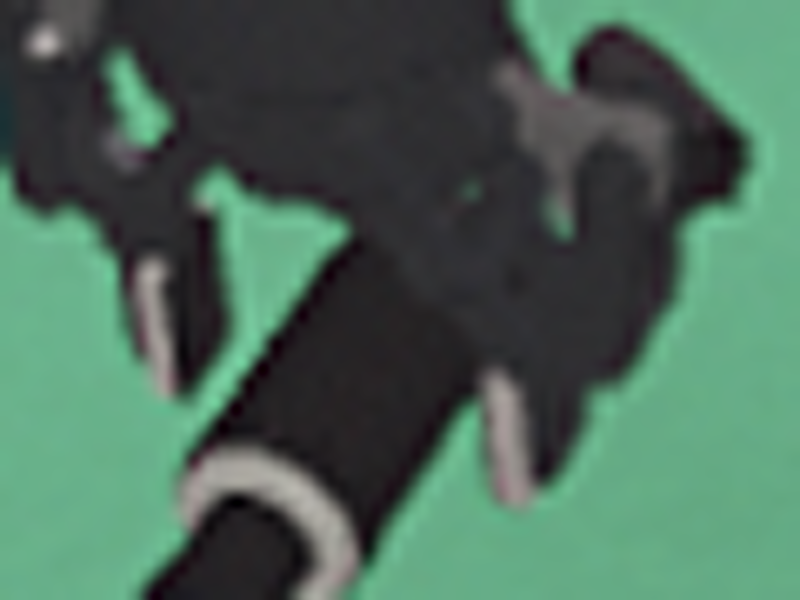

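The cap's rim is against the collar (rim line around (250,440)-(360,550)) and both fingers are clear of it. I'll retreat along the tool axis.

{"op": "send_rows", "data": {
  "series": [
    [66, [0.01, 0.03, 0.15], [0, 0, 0]],
    [66, [0.02, 0.06, 0.3], [0, 0, 0]],
    [66, [0.03, 0.09, 0.45], [0, 0, 0]],
    [66, [0.03, 0.09, 0.45], [0, 0, 0]],
    [66, [-0.3, -0.5, 0.5], [0, 0, 0]],
    [66, [-0.3, -0.7, 0.3], [0, 0, 0]],
    [66, [-0.3, -0.8, 0], [0, 0, 0]],
    [66, [-0.3, -0.8, 0], [0, 0, 0]]
  ]
}}

```text
clock: 21.38
eef_pos: [471.3, -49.5, 346.2]
tool_rot: [3.14, 0.208, 1.262]
force: [0.6, -0.1, -0.0]
width: 66.2
gripper_force: 0.0
```

{"op": "send_rows", "data": {
  "series": [
    [66, [-0.2, -0.8, 0], [0, 0, 0]],
    [66, [-0.2, -0.8, 0], [0, 0, 0]],
    [66, [0, 0, 0], [0, 0, 0]],
    [66, [0, 0, 0], [0, 0, 0]]
  ]
}}

```text
clock: 21.88
eef_pos: [448.1, -143.6, 345.6]
tool_rot: [3.141, 0.207, 1.262]
force: [0.3, 0.4, -0.6]
width: 65.6
gripper_force: 0.0
```

```bash
python3 - <<'E'
from h import *
for n in("side","top"):
    W,I,sd,d=multi(n,8); g=I.max(-1); sat=g-I.min(-1)
    k=np.all((W>[490,20,150])&(W<[590,185,260]),axis=-1)&(sat<60); P=W[k];G=g[k]
    a=axis(np.radians(-107.7),np.radians(12.3)); m=np.array([545.5,127.1,208.6]); x=(P-m)@a
    q=(x>-10)&(x<38); c,b,r=cyl(P[q],20,m,np.radians(-107.7),np.radians(12.3)); 
    print(n,"cap c",c.round(1),"yaw",np.degrees(np.arctan2(b[1],b[0])).round(2),"pitch",np.degrees(np.arcsin(b[2])).round(2),np.median(abs(r)).round(2))
    x=(P-c)@b; rr=np.linalg.norm(np.cross(P-c,b),axis=1)
    print(" ext",np.percentile(x,[1,99.5]).round(1),"steel",np.percentile(x[G>110],[10,50,90]).round(1), "shank ctr r",np.median(rr[(x>-35)&(x<-20)]).round(1))
    cv2.imwrite(f"pics/f_{n}.png",d["img"][:,:,::-1])
    I=d["img"]; u,v=(240,150) if n=="top" else (300,160)
    cv2.imwrite(f"pics/fc_{n}.png",cv2.resize(I[v:v+75,u:u+100,::-1],(800,600),interpolation=cv2.INTER_CUBIC))
E
```

```text
side cap c [545.  127.4 209. ] yaw -107.06 pitch 11.4 0.44
 ext [-43.9  66.8] steel [-17.7 -14.7  36. ] shank ctr r 11.6
top cap c [546.1 127.3 210.4] yaw -107.37 pitch 11.51 0.38
 ext [-42.6  68.3] steel [-23.6 -13.7 -11.8] shank ctr r 11.9
```

View pics/fc_top.png

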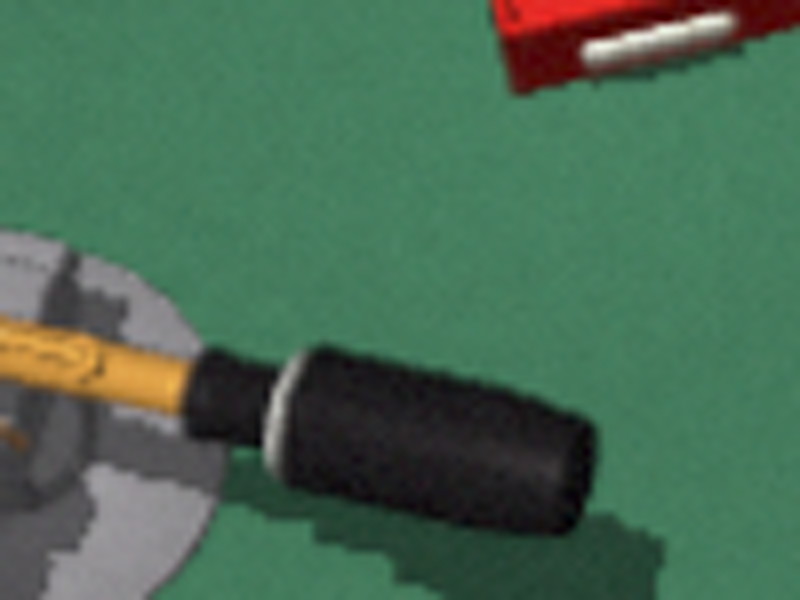

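The cap is seated with its rim line flush on the collar (crop (300,410)). It's aligned to within about 1° and the mouthpiece hasn't moved, so I'll hand in.

```bash
python3 -c "
from cell import ctrl
print(ctrl.finish_job())"
```

```text
the job is handed in; nothing more can be done
None
```

I pressed the larger cap onto the mouthpiece until it clicked home against the collar, with about 12 N at the end; the job is handed in at about 23 s, but no verdict came back.

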